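Slide the camera recorder under the low shelf

TASK

Put the camera recorder away: take the flat one of the two black boxes with bow handles and slide it along the table, straight in under the low white shelf, until its front face is flush with the shelf's front edge, in the middle of the opening and square to it, with its handle left sticking out in front. Do not bump the shelf, and leave the tall box with the same handle where it stands.

Things in the scene. Friction and masses are not known exactly. Their poses are not given: they have to be found in the camera images.
- recorder_mid (a point): Camera recorder, the flat black steel box, loose on the table: 100 mm deep (x) x 120 mm wide (y) x 36 mm high, about 0.45 kg. This point is its centre, half-way up (18 mm above the table). Its x axis points from its front face (50 mm before this point) to its back, z up.
- recorder_grip (a point): Place to grip the recorder's upright bow handle: a D of round steel bar 10 mm thick, standing on edge in the middle of the front face and reaching 70 mm straight out from it (along -x of the box), from 3 to 36 mm above the table; so seen from above it is one 10 mm wide bar along the box's x, free on both sides, to be pinched across the box's y. This point lies on it 45 mm ahead of the front face (95 mm from the box's centre) and 24 mm above the table. Same axes as the box.
- shelf_front (a point): Low shelf, fixed to the table: white board 220 mm deep (x) x 244 mm wide (y) x 16 mm thick on two steel side plates 12 mm thick. Its opening looks towards the robot and is 220 mm wide and 55 mm high, open at the back as well. This point is the middle of the lower front edge of the board, 55 mm above the table; x points inward under the shelf, y along the front edge, z up. A grey network switch lies on top, well back from the front edge.
- supply_mid (a point): Power supply, the tall black box, loose: 100 mm deep x 120 mm wide x 84 mm high, about 0.95 kg, with the same handle as the recorder; too tall for the shelf and to be left alone. This point is its centre, half-way up (42 mm above the table).
There are look-alikes about, which are no part of the job. Leave any orange look-alike of the part that bears recorder_mid alone.

How it is judged (in metres and radians):
At the end, for the whole second after the job is handed in: The recorder stands flat and at rest on the table under the shelf, handle outward, its front face within 15 mm of flush with the shelf's front edge, its middle within 25 mm of the middle of the opening, square to the shelf within 10 degrees (x of recorder_mid in the frame of shelf_front between 0.035 and 0.065 m and y of recorder_mid in the frame of shelf_front between -0.025 and 0.025 m and angle between the x axis of recorder_mid and the x axis of shelf_front, either way round below 0.1745 rad and x of recorder_grip in the frame of shelf_front below 0 m and height (world z) of recorder_mid below 0.023 m and angle between recorder_mid's own z axis and vertical below 0.06 rad and linear speed of recorder below 0.01 m/s); the robot touches nothing.
It fails at once if the recorder is pressed or knocked against the shelf (over 12 N) (contact force between recorder and riser above 12 N).
It fails at once if the robot bumps the shelf (over 12 N) (contact force between any of the fingers, the arm and riser above 12 N).
It fails at once if the tall power supply is moved by more than 25 mm (distance of supply_mid from where it was at the start of the episode above 0.025 m).
It also fails if it takes over 38 s, if anything falls off the work surface, if the arm or the gripper's body presses on something with over 40 N, if the wrist force passes 120 N, or if a joint passes its speed limit or range.

ROBOT

A 6-joint arm with a two-finger parallel gripper is mounted at the origin on the work surface. World frame = base frame: x ahead of the robot, y to its left, z up, the work surface at z = 0. Lengths are in m, angles in degrees, forces in N, time in s.
With the tool pointing down it reaches from about 0.375 to 0.9 m from the base axis. Payload 3.1 kg.
Tool frame: the origin (TCP) lies at the very end of the fingers, on their centre line; the grasp point (between the pads) lies 19 mm behind it; z points along the fingers, y is the line along which they close (so a half turn about z gives the same grasp; the last joint's range is limited). The gripper opens to 85 mm and grips with 20 to 120 N. Pads are 22 mm wide; open, the fingers measure 114 mm over their backs; the gripper's body (76 mm by 85 mm) begins 54 mm behind the grasp point. The pads swing forward as they close: fully open they stand 13 mm farther back than shut.
Start: joints at [62.653, 30.224, 82.088, -0, 67.689, -10.227], TCP at [0.184, 0.597, 0.231] pointing down, gripper open.
Joint ranges: [-176.69, 176.69], [-43.24, 126.21], [12.49, 139.97], [-82, 262], [0, 151.66], [-163.58, 163.58]. Speed limits (degrees/s): [159.86, 159.86, 180, 180, 180, 180].

INTERFACE

Orientations are given as a 3x3 rotation matrix whose columns are the frame's x, y, z axes.
In Python, from station import observe, get_image, get_calibration, sign_off, find_in gives the robot as it stands.
- The arm moves only by the shell command python3 -m pendant 'ROWS' [FORCE]. ROWS is JSON, a list of rows, each a list of 7 numbers: the shift along the tool's x, y, z in mm, then the turn, a rotation vector about the tool's x, y, z in rad, then the opening, from 0 (shut) to 1 (fully open). In form: [[dx, dy, dz, rx, ry, rz, jaw], ...]. A call has 1 to 12 rows; each row shifts and turns the commanded pose from where the row before left it, along the tool's axes as they then stand; what a row does not reach is not made up. A row lasts 1/10 s, in which the tool goes at most 50 mm and 8.59 degrees, less where a joint would pass 70% of its speed; a pose out of reach is approached as far as the arm can. A call with a gripper value outside its range is refused whole. The fingers move at their own pace and stop on an object; FORCE is the grip in N (left out, the last holds). Time passes only in rows, so rows that do not move let the fingers close. It gives the time, the measured TCP pose, the force, the opening and the grip force at its end, in the units of the state.
- observe(): the state, without advancing time (a new reading comes with each control period).
- get_image(name): name is "side" or "top"; returns (picture, depth): 400x640x3 uint8, red, green, blue; 400x640 float32, m along the optical axis (not along the pixel's ray), 0 where there is no reading.
- get_calibration(name): a dict with "fx", "fy", "cx", "cy" (pixels), "rvec" (rotation vector, rad) and "tvec" (3), from world to camera coordinates, as OpenCV has them. Camera axes: x right, y down, z forward; pixel columns grow to the right and rows downward; lengths in m; the calibration is good to about 2 mm. A picture is of the moment at which its call begins. get_calibration takes no time and is no camera call.
- sign_off(): hands the job in; it is judged then, once.
Trained networks look in the newest picture that a camera, given by its name, has taken for a name from the list of things; names that differ only in an ending like _2 or _b are one class to them, and where a whole thing is asked for, a point or a joint stands for the part that bears it (a point fixed in the world has none). Each returns a list of dicts, best first, with "score" (0 to 1); they miss things now and then, are a little off and sometimes report something else, mostly with a low value. They report only what shows in the picture. A call takes as long as a camera call. They do not tell look-alikes from the thing itself.
- find_in(camera, target): "point" ([row, column] in pixels, amid what is visible of it).
The state is a dict: "time": time; "q": joint angles; "qvel": joint speeds; "tau": joint torques, N m; "eef_pos": TCP position; "orientation": TCP orientation; "contact_force": force on the tool from outside, world axes, zero at the start; "wrist_torque": the same for the moment, N m; "gripper_width": finger opening in m; "grasp_force": force on a finger pad.
Only numpy, scipy, OpenCV 4.12 (cv2) and the standard library are available. Lean on these libraries where they do the work, as an engineer would, in place of code of your own. Each camera call takes 0.05 s, during which the arm holds its last target. There are 200 camera calls.

## Working session

There is one attempt and no reset: what is moved stays moved. The work goes in short steps, Python scripts to look and compute and a shell command to move; the robot and the scene stay as the last step left them, time stands still between calls to the robot, and variables do not carry over. Pictures are saved under pics/ and viewed, at most 10 in all, crops included, and the job is handed in when it is done.

```bash
mkdir -p pics; cat > h.py <<'E'
import numpy as np, cv2
from station import *
def snap(n):
    im,d=get_image(n); c=get_calibration(n)
    R=cv2.Rodrigues(np.array(c["rvec"],float))[0]; t=np.array(c["tvec"],float).ravel()
    v,u=np.mgrid[:400,:640]
    P=np.stack([(u-c["cx"])/c["fx"]*d,(v-c["cy"])/c["fy"]*d,d],-1)
    W=(P-t)@R; W[d==0]=np.nan
    return im,d,W
E
python3 - <<'E'
from h import *
for n in("top","side"):
    im,d,W=snap(n); cv2.imwrite(f"pics/{n}0.png",im[...,::-1]); np.savez(f"/tmp/{n}0.npz",im=im,W=W)
    for t in("recorder_mid","recorder_grip","shelf_front","supply_mid"):
        for r in find_in(n,t)[:4]:
            p=np.round(r["point"]).astype(int); print(n,t,p,round(r["score"],2),W[p[0],p[1]].round(3))
o=observe();print(o["time"],o["eef_pos"],np.round(o["orientation"],3).tolist(),o["gripper_width"])
E
```

```text
top recorder_mid [286 202] 0.84 [0.268 0.332 0.038]
top recorder_mid [193 256] 0.68 [0.508 0.201 0.041]
top recorder_grip [283 205] 0.87 [0.276 0.325 0.037]
top recorder_grip [194 258] 0.66 [0.505 0.196 0.04 ]
top shelf_front [112 336] 0.59 [ 0.721 -0.012  0.069]
top supply_mid [190 411] 0.74 [ 0.504 -0.198  0.088]
top supply_mid [193 260] 0.5 [0.508 0.19  0.041]
side recorder_mid [268 294] 0.75 [0.506 0.219 0.034]
side recorder_mid [334 402] 0.63 [0.273 0.345 0.035]
side recorder_grip [336 402] 0.95 [0.273 0.349 0.035]
side recorder_grip [269 293] 0.76 [0.508 0.222 0.034]
side shelf_front [200 224] 0.66 [0.706 0.064 0.07 ]
side supply_mid [150 315] 0.63 [ 0.5   -0.145  0.083]
0.5 [0.18392247 0.59725137 0.23128503] [[-0.956, 0.294, -0.0], [0.294, 0.956, -0.0], [0.0, -0.0, -1.0]] 0.08540883726711189
```

View pics/top0.png

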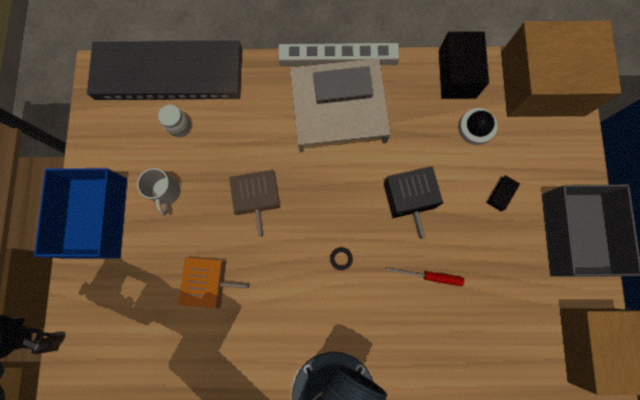

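View pics/side0.png

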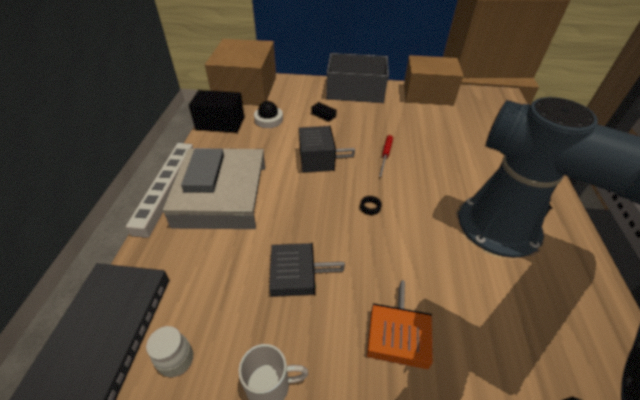

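The top picture shows the recorder at (row 193, col 255) with its handle running to (235, 260), and the shelf at about (105, 340) with its front edge at row ~143. The supply is at (190, 412), the orange look-alike at (283, 202), and a ring lies at (258, 341). Next I fit rectangles to the depth points.

```bash
cat >> h.py <<'E'
def rect(W,x0,x1,y0,y1,z0,z1):
    m=(W[...,0]>x0)&(W[...,0]<x1)&(W[...,1]>y0)&(W[...,1]<y1)&(W[...,2]>z0)&(W[...,2]<z1)
    m=cv2.morphologyEx(m.astype(np.uint8),cv2.MORPH_OPEN,np.ones((3,3)))
    n,l,s,_=cv2.connectedComponentsWithStats(m); k=1+s[1:,4].argmax()
    p=W[l==k]; r=cv2.minAreaRect((p[:,:2]*1000).astype(np.float32))
    return [np.round(a,1) for a in r], np.round(cv2.boxPoints(r)).tolist(), round(float(np.median(p[:,2])),4), len(p)
def handle(W,x0,x1,y0,y1,z0,z1):
    m=(W[...,0]>x0)&(W[...,0]<x1)&(W[...,1]>y0)&(W[...,1]<y1)&(W[...,2]>z0)&(W[...,2]<z1)
    p=W[m][:,:2]; v=cv2.fitLine(p.astype(np.float32),cv2.DIST_HUBER,0,.01,.01).ravel()
    return v.round(3),p.min(0).round(3),p.max(0).round(3),len(p)
E
python3 - <<'E'
from h import *
for n in("top","side"):
    W=np.load(f"/tmp/{n}0.npz")["W"]
    print(n,"rec",rect(W,.42,.6,.1,.3,.028,.048))
    print(n,"recsolid",rect(W,.42,.6,.1,.3,.008,.048))
    print(n,"handle",handle(W,.36,.44,.1,.3,.02,.048))
    print(n,"shelf",rect(W,.6,.95,-.2,.2,.06,.08))
    print(n,"sup",rect(W,.42,.6,-.3,-.1,.075,.1))
E
```

```text
top rec ([array([506.2, 205.8]), array([120.1, 120.2]), np.float64(9.4)], [[437.0, 255.0], [457.0, 137.0], [575.0, 156.0], [556.0, 275.0]], 0.0372, 1704)
top recsolid ([array([506.3, 205.8]), array([120.2, 120.2]), np.float64(9.3)], [[437.0, 255.0], [457.0, 137.0], [575.0, 156.0], [556.0, 275.0]], 0.037, 1790)
top handle (array([0.986, 0.169, 0.419, 0.191], dtype=float32), array([0.398, 0.183]), array([0.44 , 0.197]), 64)
top shelf ([array([754.1, -21.1]), array([222.7, 244.6]), np.float64(6.0)], [[631.0, 89.0], [656.0, -154.0], [878.0, -131.0], [852.0, 112.0]], 0.0725, 5352)
top sup ([array([ 507.4, -208.3]), array([100.9, 121.7]), np.float64(13.0)], [[445.0, -160.0], [472.0, -279.0], [570.0, -256.0], [543.0, -138.0]], 0.0853, 1875)
side rec ([array([492. , 206.4]), array([141.7, 122.5]), np.float64(9.7)], [[412.0, 255.0], [432.0, 134.0], [572.0, 158.0], [552.0, 279.0]], 0.0349, 2107)
side recsolid ([array([492. , 206.7]), array([141.7, 122.7]), np.float64(9.3)], [[412.0, 256.0], [432.0, 135.0], [572.0, 158.0], [552.0, 279.0]], 0.0347, 2370)
side handle (array([0.987, 0.16 , 0.413, 0.196], dtype=float32), array([0.394, 0.187]), array([0.44 , 0.202]), 92)
side shelf ([array([750.9, -16.7]), array([221.1, 246.8]), np.float64(6.3)], [[628.0, 94.0], [654.0, -151.0], [874.0, -127.0], [847.0, 118.0]], 0.0697, 4021)
side sup ([array([ 503.9, -205.1]), array([100.2, 123.7]), np.float64(12.4)], [[442.0, -155.0], [468.0, -276.0], [566.0, -255.0], [540.0, -134.0]], 0.0829, 886)
```

```bash
python3 -m pendant '[[0,0,0,0,0,-0.116,1],[0,0,0,0,0,-0.116,1],[0,0,0,0,0,-0.116,1],[0,0,0,0,0,-0.116,1],[-16,-43,0,0,0,0,1],[-16,-43,0,0,0,0,1],[-16,-43,0,0,0,0,1],[-16,-43,0,0,0,0,1],[-16,-43,0,0,0,0,1]]' 60; python3 -m pendant '[[-16,-43,0,0,0,0,1],[-16,-43,0,0,0,0,1],[-16,-43,0,0,0,0,1],[-16,-43,0,0,0,0,1],[-16,-43,0,0,0,0,1],[0,0,0,0,0,0,1],[0,0,0,0,0,0,1]]'
```

```text
time: 1.4
eef_pos: [0.2989, 0.397, 0.2316]
orientation: [[-0.986, -0.165, 0.001], [-0.165, 0.986, 0.0], [-0.001, 0.0, -1.0]]
contact_force: [-0.3, -0.1, -0.7]
gripper_width: 0.0856
grasp_force: 0.0
time: 2.1
eef_pos: [0.413, 0.1986, 0.2314]
orientation: [[-0.987, -0.161, -0.0], [-0.161, 0.987, 0.0], [0.0, 0.0, -1.0]]
contact_force: [0.2, -0.8, -0.1]
gripper_width: 0.0849
grasp_force: 0.0
```

```bash
python3 -m pendant '[[0,-7,20,0,0,0,1],[0,0,40,0,0,0,1],[0,0,40,0,0,0,1],[0,0,40,0,0,0,0.8],[0,0,40,0,0,0,0.7],[0,0,30,0,0,0,0.6],[0,0,14,0,0,0,0.6],[0,0,0,0,0,0,0.6]]'; python3 - <<'E'
from h import *
im,d,W=snap("side"); cv2.imwrite("pics/s1.png",cv2.resize(im[180:360,220:460,::-1],None,fx=3,fy=3))
E
```

```text
time: 2.9
eef_pos: [0.4116, 0.1937, 0.0055]
orientation: [[-0.986, -0.167, -0.005], [-0.167, 0.986, -0.001], [0.005, 0.0, -1.0]]
contact_force: [-0.5, 0.5, -0.4]
gripper_width: 0.0513
grasp_force: 0.0
```

View pics/s1.png

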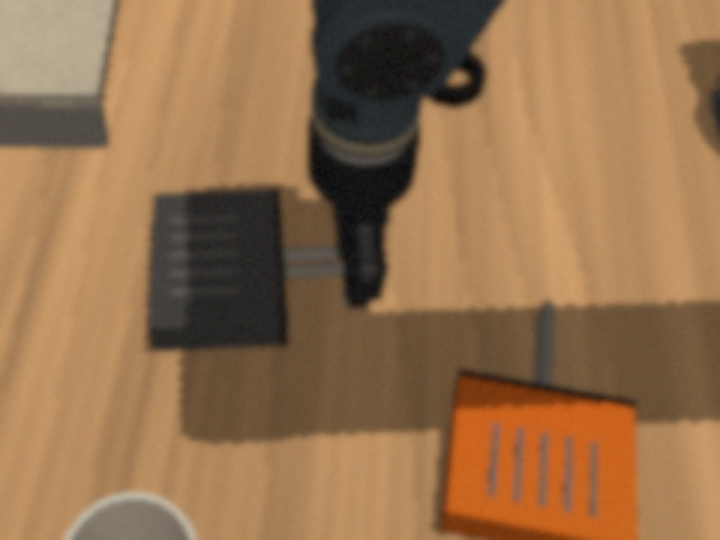

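The crop shows the fingers straddling the outer half of the handle, with the finger at crop (360, 270) and the handle at (315, 262). Closing now.

```bash
python3 -m pendant '[[0,0,0,0,0,0,0],[0,0,0,0,0,0,0],[0,0,0,0,0,0,0],[0,0,0,0,0,0,0],[0,0,0,0,0,0,0],[0,0,0,0,0,0,0],[0,0,0,0,0,0,0],[0,0,0,0,0,0,0]]' 60; python3 - <<'E'
from h import *
for n in("top","side"):
    W=snap(n)[2]; print(n,rect(W,.46,.6,.1,.3,.028,.048))
E
```

```text
time: 3.75
eef_pos: [0.4142, 0.1929, 0.0084]
orientation: [[-0.986, -0.164, 0.002], [-0.164, 0.986, 0.001], [-0.002, 0.0, -1.0]]
contact_force: [-0.3, 2.7, 5.9]
gripper_width: 0.0082
grasp_force: 58.6
top ([array([516.4, 205.6]), array([100.3, 116. ]), np.float64(9.2)], [[458.0, 255.0], [476.0, 140.0], [575.0, 156.0], [557.0, 271.0]], 0.0376, 927)
side ([array([512.4, 209.8]), array([100.9, 122.1]), np.float64(9.4)], [[453.0, 262.0], [473.0, 141.0], [572.0, 158.0], [552.0, 278.0]], 0.0351, 2011)
```

```bash
python3 -m pendant '[[0,0,-1,0,0,0,0],[-0.5,-6,0,0,0,0,0],[-0.5,-12,0,0,0,0,0],[-0.5,-12,0,0,0,0,0],[-0.5,-12,0,0,0,0,0],[-0.5,-12,0,0,0,0,0],[-0.5,-12,0,0,0,0,0],[-0.5,-12,0,0,0,0,0],[-0.5,-12,0,0,0,0,0],[-0.5,-12,0,0,0,0,0],[-0.5,-12,0,0,0,0,0],[-0.5,-12,0,0,0,0,0]]' 100; python3 -m pendant '[[-0.5,-12,0,0,0,0,0],[-0.5,-12,0,0,0,0,0],[-0.5,-12,0,0,0,0,0],[-0.5,-12,0,0,0,0,0],[-0.5,-12,0,0,0,0,0],[-0.5,-12,0,0,0,0,0],[-0.5,-12,0,0,0,0,0],[-0.5,-12,0,0,0,0,0],[-0.5,-12,0,0,0,0,0],[-0.5,-12,0,0,0,0,0],[0,0,0,0,0,0.057,0],[0,0,0,0,0,0,0]]'; python3 - <<'E'
from h import *
for n in("top","side"):
    im,d,W=snap(n); print(n,rect(W,.51,.64,-.13,.1,.028,.048))
    print(n,"shelf",rect(W,.6,.95,-.2,.2,.06,.08))
    if n=="top": cv2.imwrite("pics/t2.png",cv2.resize(im[40:280,200:480,::-1],None,fx=2.5,fy=2.5))
E
```

```text
time: 5.05
eef_pos: [0.4392, 0.0682, 0.0086]
orientation: [[-0.986, -0.164, -0.001], [-0.164, 0.986, 0.0], [0.001, 0.0, -1.0]]
contact_force: [-0.9, 6.0, 6.4]
gripper_width: 0.0071
grasp_force: 99.0
time: 6.25
eef_pos: [0.4639, -0.0499, 0.0086]
orientation: [[-0.994, -0.105, -0.0], [-0.105, 0.994, -0.0], [0.0, -0.0, -1.0]]
contact_force: [-1.0, -0.8, 5.4]
gripper_width: 0.0069
grasp_force: 98.5Traceback (most recent call last):
  File "<stdin>", line 3, in <module>
  File "h.py", line 13, in rect
    n,l,s,_=cv2.connectedComponentsWithStats(m); k=1+s[1:,4].argmax()
                                                     ~~~~~~~~~~~~~~^^
ValueError: attempt to get argmax of an empty sequence
```

Top view is probably blocked by the arm; check both.

```bash
python3 - <<'E'
from h import *
for n in("side","top"):
    im,d,W=snap(n); cv2.imwrite(f"pics/{n}2.png",cv2.resize(im[40:280,150:470,::-1],None,fx=2.2,fy=2.2))
    for a in ((.5,.64,-.14,.1,.028,.048),(.6,.95,-.2,.2,.06,.08)):
        try: print(n,rect(W,*a))
        except Exception as e: print(n,e)
E
```

```text
side ([array([557.3, -36.7]), array([111.2, 122. ]), np.float64(6.8)], [[495.0, 17.0], [509.0, -104.0], [620.0, -91.0], [605.0, 30.0]], 0.0349, 1160)
side ([array([750.9, -17.4]), array([220.6, 246.5]), np.float64(6.1)], [[628.0, 93.0], [654.0, -152.0], [874.0, -128.0], [848.0, 117.0]], 0.0697, 4009)
top attempt to get argmax of an empty sequence
top ([array([794.6, -17.2]), array([143.2, 243.7]), np.float64(5.6)], [[711.0, 97.0], [735.0, -145.0], [878.0, -132.0], [854.0, 111.0]], 0.0726, 1186)
```

View pics/side2.png

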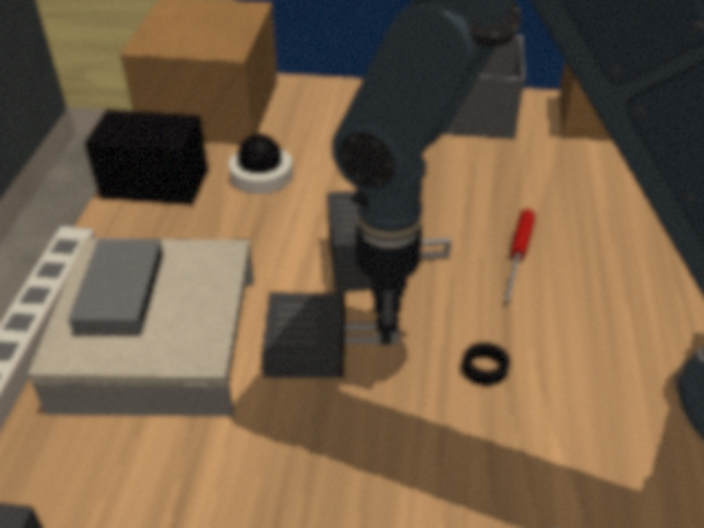

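The recorder stands square, about 28 mm short of the shelf (crop (305, 335)), and is held by its handle at (385, 330). Sliding it in.

```bash
python3 -m pendant '[[-5,-1,0,0,0,0,0],[-10,0,0,0,0,0,0],[-10,0,0,0,0,0,0],[-10,0,0,0,0,0,0],[-10,0,0,0,0,0,0],[-10,0,0,0,0,0,0],[-10,0,0,0,0,0,0],[-10,0,0,0,0,0,0],[-10,0,0,0,0,0,0],[-10,0,0,0,0,0,0],[-5,0,0,0,0,0,0],[0,0,0,0,0,0,0]]'; python3 - <<'E'
from h import *
im,d,W=snap("side"); cv2.imwrite("pics/side3.png",cv2.resize(im[110:260,190:390,::-1],None,fx=4,fy=4))
print(rect(W,.54,.72,-.14,.1,.028,.045)); print(rect(W,.6,.95,-.2,.2,.06,.08))
E
```

```text
time: 7.6
eef_pos: [0.5616, -0.0397, 0.0087]
orientation: [[-0.994, -0.107, -0.005], [-0.107, 0.994, 0.001], [0.005, 0.001, -1.0]]
contact_force: [-4.4, 0.3, 7.5]
gripper_width: 0.0071
grasp_force: 98.7
([array([614. , -33.3]), array([ 65.5, 123.1]), np.float64(6.3)], [[575.0, 24.0], [588.0, -98.0], [653.0, -91.0], [640.0, 31.0]], 0.0346, 467)
([array([750.9, -18.8]), array([220.8, 250. ]), np.float64(6.0)], [[628.0, 94.0], [654.0, -155.0], [874.0, -132.0], [848.0, 117.0]], 0.0698, 4014)
```

View pics/side3.png

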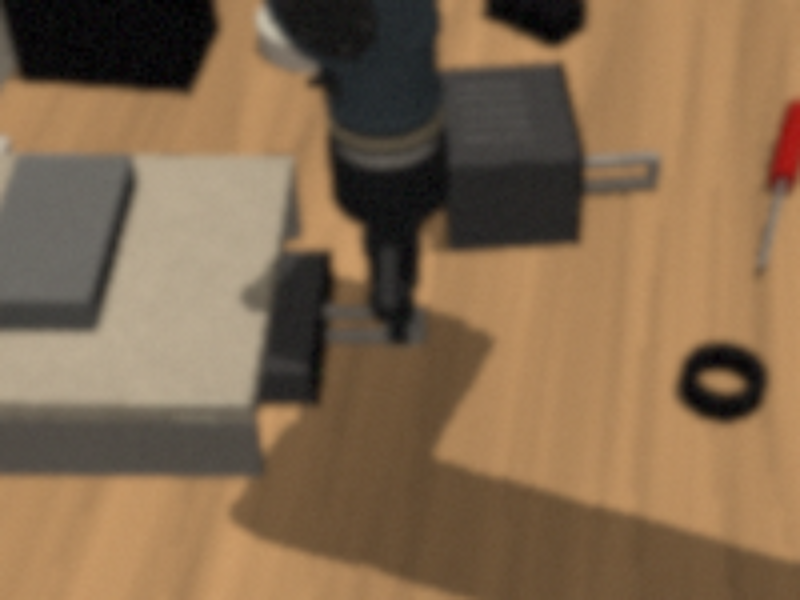

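The recorder is partly in, with its front at crop col ~325 and the shelf edge at ~270. It is straight and centred, and has about 29 mm to go.

```bash
python3 -m pendant '[[-6,0,0,0,0,0,0],[-8,0,0,0,0,0,0],[-8,0,0,0,0,0,0],[-7,0,0,0,0,0,0],[0,0,0,0,0,0,0],[0,0,0,0,0,0,0]]'; python3 - <<'E'
from h import *
im,d,W=snap("side"); cv2.imwrite("pics/side4.png",cv2.resize(im[110:260,190:390,::-1],None,fx=4,fy=4))
print(rect(W,.6,.95,-.2,.2,.06,.08)); 
m=(W[...,0]>.59)&(W[...,0]<.68)&(abs(W[...,1]+.03)<.075)&(W[...,2]>.008)&(W[...,2]<.045)
p=W[m]; s=(p[:,:2]-[.641,-.030])@np.array([[.9943,-.1063],[.1063,.9943]]); 
for a in np.arange(-.07,.07,.02):
    q=(s[:,1]>a)&(s[:,1]<a+.02); print(round(a,2),q.sum(),np.percentile(s[q,0],[5,25,50,75]).round(4) if q.any() else "")
E
```

```text
time: 8.25
eef_pos: [0.5909, -0.0368, 0.0086]
orientation: [[-0.994, -0.106, -0.004], [-0.106, 0.994, 0.0], [0.003, 0.001, -1.0]]
contact_force: [-4.1, 0.2, 7.7]
gripper_width: 0.0073
grasp_force: 98.7
([array([750.9, -18.5]), array([220.9, 248.8]), np.float64(6.0)], [[628.0, 94.0], [654.0, -154.0], [874.0, -131.0], [848.0, 117.0]], 0.0697, 3989)
-0.07 11 [-0.0006 -0.0004  0.0009  0.0027]
-0.05 17 [-0.0009 -0.0007 -0.0001  0.0029]
-0.03 19 [-0.0009 -0.0005  0.0002  0.0024]
-0.01 104 [-0.0406 -0.0268 -0.0149 -0.0047]
0.01 33 [-0.0493 -0.0465 -0.0007  0.0009]
0.03 24 [-0.0012 -0.0006 -0.0003  0.0017]
0.05 35 [-0.0009 -0.0002  0.0024  0.0049]
0.07 0
```

View pics/side4.png

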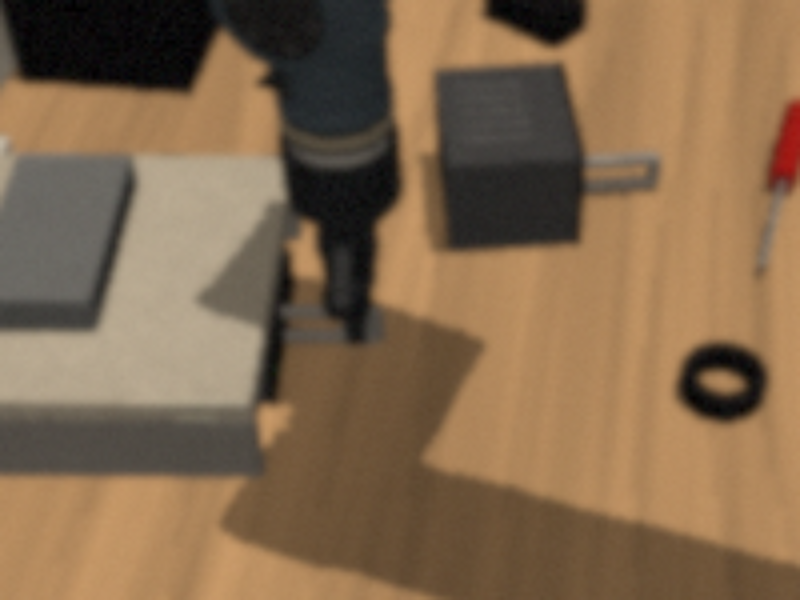

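The front face is flush along the whole width, 0 to -1 mm in the depth data, and it is centred and square. Release and retreat upward and away.

```bash
python3 -m pendant '[[0,0,0,0,0,0,0.2],[0,0,0,0,0,0,0.4],[0,0,0,0,0,0,0.4],[0,0,0,0,0,0,0.4],[0,0,0,0,0,0,0.4],[0,0,-8,0,0,0,0.4],[0,0,-15,0,0,0,0.4],[0,0,-20,0,0,0,0.4],[0,0,-30,0,0,0,0.4],[10,0,-30,0,0,0,0.4],[20,0,-30,0,0,0,0.4],[30,0,-30,0,0,0,0.4]]' 20; python3 -m pendant '[[30,20,-20,0,0,0,0.4],[30,20,0,0,0,0,0.4],[30,20,0,0,0,0,0.4],[0,0,0,0,0,0,0.4],[0,0,0,0,0,0,0.4],[0,0,0,0,0,0,0.4]]'; python3 - <<'E'
from h import *
im,d,W=snap("side"); cv2.imwrite("pics/side5.png",cv2.resize(im[110:260,190:390,::-1],None,fx=4,fy=4))
print(rect(W,.6,.95,-.2,.2,.06,.08),rect(W,.42,.6,-.3,-.1,.075,.1)[0]); 
m=(W[...,0]>.55)&(W[...,0]<.68)&(abs(W[...,1]+.03)<.09)&(W[...,2]>.008)&(W[...,2]<.045)
p=W[m]; s=(p[:,:2]-[.641,-.030])@np.array([[.9943,-.1063],[.1063,.9943]]); 
for a in np.arange(-.08,.09,.01):
    q=(s[:,1]>a)&(s[:,1]<a+.01); print(round(a,2),q.sum(),np.percentile(s[q,0],[5,25,50]).round(4) if q.any() else "")
E
```

```text
time: 9.5
eef_pos: [0.5342, -0.0421, 0.174]
orientation: [[-0.994, -0.109, 0.004], [-0.109, 0.994, -0.001], [-0.004, -0.002, -1.0]]
contact_force: [-0.1, -0.1, 0.5]
gripper_width: 0.0341
grasp_force: 0.0
time: 10.1
eef_pos: [0.439, 0.0075, 0.1923]
orientation: [[-0.994, -0.108, 0.003], [-0.108, 0.994, -0.001], [-0.003, -0.001, -1.0]]
contact_force: [0.2, -0.5, 0.7]
gripper_width: 0.0341
grasp_force: 0.0
([array([750.8, -17.4]), array([220.3, 247.8]), np.float64(6.1)], [[628.0, 94.0], [654.0, -152.0], [873.0, -129.0], [847.0, 117.0]], 0.0697, 4010) [array([ 508.5, -205.3]), array([ 91.4, 125.1]), np.float64(12.6)]
-0.08 0 
-0.07 2 [0.0001 0.0011 0.0024]
-0.06 8 [-0.0007 -0.0004  0.0004]
-0.05 10 [-0.001  -0.0009 -0.0005]
-0.04 10 [-0.0007 -0.0004  0.0016]
-0.03 9 [-0.0009 -0.0006  0.0005]
-0.02 8 [-0.0006 -0.0004  0.0009]
-0.01 41 [-0.0653 -0.049  -0.0295]
-0.0 153 [-0.0679 -0.0547 -0.0355]
0.01 10 [-0.0007 -0.0006  0.0004]
0.02 12 [-0.0008 -0.0006 -0.0001]
0.03 12 [-0.001  -0.0005  0.0016]
0.04 11 [-0.001  -0.0007 -0.0004]
0.05 33 [-0.0008 -0.0003  0.0024]
0.06 2 [0.0036 0.0045 0.0057]
0.07 0 
0.08 0
```

View pics/side5.png

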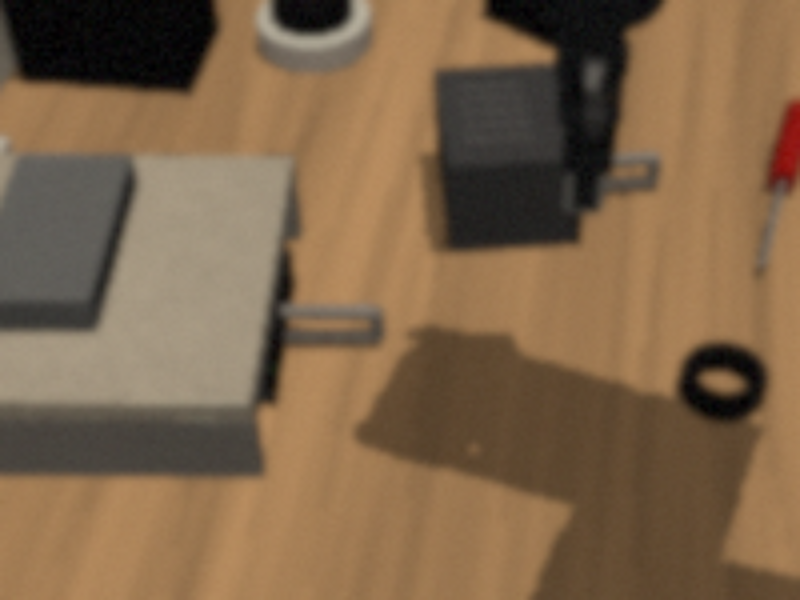

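The picture shows the recorder under the shelf with its handle sticking out at crop (330, 325). It is flush, centred and square, the supply has not moved, and the gripper is clear in the air.

```bash
python3 -c "from station import sign_off; print(sign_off())"
```

```text
the job is handed in; nothing more can be done
None
```

The recorder is under the shelf and the job is handed in; the last camera check showed its front within about 1 mm of flush, centred and square, handle out, with the tall box where it stood.

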